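# Slide the template board home in the routing cradle and lock it

## Task

With the fingertips, push the plywood template board along the rails of the routing cradle, towards the turn-button end, until you feel it drop into its locating notches and it lies flat and flush with the fences. Then push the wooden turn-button round by its peg until it lies square across the board, and move clear. Only push, gently: do not grip the board or the button, do not lift or tip the board, and leave the block, bottle, brush and screwdriver where they are.

Things in the scene. Friction and masses are not known exactly. Their poses are not given: they have to be found in the camera images.
- cradle: Fixed wooden routing cradle on the bench, 400 x 200 mm, 57 mm high over its fences. Origin: centre of its underside, on the bench. Its +x is the direction in which the board must be slid, +y to the left of that, z up. Plywood base 18 mm thick; two rails along x at y = +-55 mm, 28 mm wide, top at z = 40 mm. Both ends open; between the rails (|y| < 41 mm) free space down to z = 18 mm.
- seat (a point): Where the board's origin lies when it is seated: cradle x = 60, y = 0, z = 32 mm (3 mm play along x). Each rail has two notches 8 mm deep, at cradle x = -35 to -5 mm for the board's short rear foot and x = 92 to 158 mm for its long front foot. Here the board drops 8 mm by its own weight, its top flush with the fences, and the notch ends stop it from sliding on.
- left_fence (a point): Top of the left fence, mid-length: cradle x = 0, y = 85, z = 57 mm. The fences run along x outside the rails, at both sides alike: inner faces at y = +-72 mm, outer at +-98 mm, tops at z = 57 mm. The board slides between them with 2 mm clear on each side.
- board: Loose plywood template board, 0.4 to 0.85 kg, on the rails. Origin: its middle, at the soles of its feet; x as the cradle's x. Panel 200 (x) x 140 (y) x 15 mm, underside 10 mm and top 25 mm above the origin. Four feet 10 mm high at y = +-55 mm: front ones 60 mm long at x = 65 mm, rear ones 24 mm at x = -80 mm. At the start its origin is at cradle x = -60 to 10, z = 40 mm. Slides at 2 to 6 N.
- board_push (a point): Middle of the board's rear edge (board x = -100 mm, y = 0), half-way up the panel's thickness: the place to push, towards the board's +x. Above it on the panel's rear edge stands a batten 20 (x) x 100 (y) x 12 mm high, its rear face flush with the edge. A fixed round wooden rosette, 72 mm in diameter and 6 mm high, lies on the panel at board x = -20 mm.
- keeper (a joint): Angle (rad) of the wooden turn-button about its upright pivot. 0: the bar points along the cradle's -x, above the left fence; it starts at -0.3 to 0 (negative: swung outward). It grows counter-clockwise seen from above, inward over the board, to a stop at 1.571, where the bar points along the cradle's -y, square across the board's front end. Friction 0.05 N m (1 N at the peg); it stays where left.
- keeper_pivot (a point): Pivot of the turn-button on the left fence, fixed to the cradle at cradle x = 150, y = 85, z = 60 mm. The button is a bar 80 x 18 x 12 mm, reaching 70 mm from the pivot on the peg's side and 10 mm on the other, underside at cradle z = 60.5 mm, top at 72.5 mm. It passes over the board only once the board has dropped.
- keeper_peg (a point): Foot of the upright round finger peg on the turn-button, 58 mm from the pivot, on the bar's top at cradle z = 72.5 mm. The peg is 12 mm in diameter and rises 34 mm above this point. Push it sideways.
- block: Bystander: loose block of dark wood, 120 x 60 x 50 mm high; origin at the centre of its underside. Leave alone.
- glue: Bystander: standing white glue bottle, 56 mm in diameter, 120 mm high; origin at the centre of its underside. Leave alone.
- brush: Bystander: brush lying on the bench beside the cradle's end. Leave alone.
- driver: Bystander: screwdriver lying on the bench beside the cradle's end. Leave alone.
Mind the look-alikes: they are no part of the job. Of the things that look like the board, the largest one is meant.

How it is judged:
On the way, in this order (a step that is already met when the one before it is completed fails the run):
1. the board has dropped into the locating notches and lies flat (z of board in the frame of cradle between 0.029 and 0.0345 m and x of board in the frame of cradle between 0.054 and 0.066 m and angle between board's own z axis and vertical below 0.03 rad), for 0.2 s.
2. the turn-button lies across the board (all of step 1 and value of joint keeper above 1.35 rad), for 0.2 s.
At the end, for the whole second after the job is handed in: The board sits flat in its notches, its origin within 6 mm of the seated place along the rails and 2.5 mm of the seated height, tilted under 0.03 rad and at rest; the turn-button is at 1.35 rad or more; the robot is clear of everything (all of step 2 and linear speed of board below 0.01 m/s); the robot touches nothing.
It fails at once if the board is lifted (more than 8 mm off its rails) (z of board in the frame of cradle above 0.048 m).
It fails at once if the board is tipped (more than 0.2 rad) (angle between board's own z axis and vertical above 0.2 rad).
It fails at once if the board is squeezed or forced with more than 38 N (contact force between the fingers and board above 38 N).
It fails at once if the cradle or its turn-button is squeezed or forced with more than 38 N (contact force between the fingers and cradle above 38 N).
It fails at once if the block, bottle, brush or screwdriver is moved more than 20 mm (distance of any of block, glue, brush, driver from where it was at the start of the episode above 0.02 m).
It also fails if it takes over 53 s, if anything falls off the work surface, if the arm or the gripper's body presses on something with over 40 N, if the wrist force passes 120 N, or if a joint passes its speed limit or range.

## Robot

A 6-joint arm with a two-finger parallel gripper is mounted at the origin on the work surface. World frame = base frame: x ahead of the robot, y to its left, z up, the work surface at z = 0. Lengths are in m, angles in rad, forces in N, time in s.
With the tool pointing down it reaches from about 0.25 to 0.775 m from the base axis. Payload 4 kg.
Tool frame: the origin (TCP) lies where the fingers leave the gripper's body, on its centre line; the fingertips stand 73 mm ahead of it and the grasp point (between the pads) lies 54 mm ahead of it (manip.tcp_to_tips is the distance from the TCP to the fingertips, in m); z points along the fingers, y is the direction in which the jaws open and shut (so a half turn about z gives the same grasp; the last joint's range is limited). The gripper opens to 85 mm and grips with 20 to 120 N. Pads are 22 mm wide; open, the fingers measure 114 mm over their backs; the gripper's body (76 mm by 85 mm) begins 54 mm behind the grasp point. The pads swing forward as they close: fully open they stand 13 mm farther back than shut.
Start: joints at [1.23, 0.087, 1.371, -0, 1.684, -0.103], TCP at [0.13, 0.535, 0.304] pointing down, gripper open.
Joint ranges: [-3.1, 3.1], [-0.76, 2.03], [0.27, 2.55], [-1.08, 4.22], [0.17, 2.65], [-2.57, 2.57]. Speed limits (rad/s): [2.79, 2.79, 3.14, 3.14, 3.14, 3.14].

## Interface

Orientations are given as a unit quaternion [w, x, y, z].
In Python, from plant import manip gives the robot as it stands.
- The arm moves only by the tool arm_command, never from a script. Its argument "motion" is a list of rows, each an object of numbers: "dx", "dy", "dz": the shift along the tool's x, y, z in cm; "turn": the turn about the tool's z in rad. In form: [{"dx": .., "dy": .., "dz": .., "turn": ..}, ...]. A call has exactly 8 rows; each row is the pose to reach, as a shift and turn from the pose commanded when the call began, along the tool's axes at that moment; what a row does not reach only later rows make up. A row lasts 1/12 s, in which the tool goes at most 41.7 mm and 7.16 degrees, less where a joint would pass 70% of its speed; a pose out of reach is approached as far as the arm can. A call with a gripper value outside its range is refused whole. "jaw" is the closure, from 0 (fully open) to 1 (shut), set as the call begins (left out, the last holds). The fingers move at their own pace and stop on an object; the grip force is fixed at half the most. Time passes only in rows, so rows that repeat a pose let the fingers close, or fill a call up. It gives the time, the measured TCP pose, the force and the opening at its end, in the units of the state.
- manip.read_state(): the state, without advancing time (a new reading comes with each control period).
- manip.capture(name): name is "scene" or "top" or "wrist"; returns (picture, depth): 420x560x3 uint8, red, green, blue; 420x560 float32, m along the optical axis (not along the pixel's ray), 0 where there is no reading.
- manip.calibration(name): a dict with "fx", "fy", "cx", "cy" (pixels), "distortion" ([k1, k2, p1, p2, k3] as OpenCV has them; the pictures are not rectified), "extrinsics" (4x4, takes a point from world to camera coordinates). Camera axes: x right, y down, z forward; pixel columns grow to the right and rows downward; lengths in m; the calibration is good to about 2 mm. A picture is of the moment at which its call begins: read the wrist's pose just before it. calibration takes no time and is no camera call; for the wrist camera it gives the pose at the moment of the call.
- manip.hand_in(): hands the job in, once; it reports no verdict.
The state is a dict: "time_s": time; "joints": joint angles; "qvel": joint speeds; "effort": joint torques, N m; "ee_pos": TCP position; "tool_rot": TCP orientation; "contact_force": force on the tool from outside, world axes, zero at the start; "torque": the same for the moment, N m; "gripper_width": finger opening in m.
Only numpy, scipy, OpenCV 4.12 (cv2) and the standard library are available. Lean on these libraries where they do the work, as an engineer would, in place of code of your own. Each camera call takes 0.05 s, during which the arm holds its last target. There are 200 camera calls.

## Working session

There is one attempt and no reset: what is moved stays moved. The work goes in short steps, Python scripts to look and compute and a tool call to move; the robot and the scene stay as the last step left them, time stands still between calls to the robot, and variables do not carry over. Pictures are saved under pics/ and viewed, about 8 in all and at most 12, crops included, and the job is handed in when it is done.

Besides the shell and the picture viewer there is one more tool, called after "Emit:" by a JSON object that holds its "name" and its "arguments", one argument or row to a line. arm_command: Moves the arm, as the interface text tells. Its arguments: {"type":"object","properties":{"motion":{"type":"array"},"jaw":{"type":"number"}},"required":["motion"]}

```bash
ls; mkdir -p pics; python3 - <<'E'
from plant import manip
import cv2,numpy as np
s=manip.read_state();print(s)
for n in("scene","top"):
    p,d=manip.capture(n);np.savez(f"{n}0.npz",p=p,d=d,**{k:np.array(v) for k,v in manip.calibration(n).items()})
    cv2.imwrite(f"pics/{n}0.png",p[:,:,::-1]);c=manip.calibration(n);print(n,c)
E
```

```text
pics
{'time_s': 0.0, 'joints': array([ 1.22987377e+00,  8.79768816e-02,  1.37229373e+00, -1.22816840e-06,
        1.68360855e+00, -1.03101752e-01]), 'qvel': array([ 3.34160467e-04,  1.27236819e-04, -5.78866678e-04,  1.73648732e-05,
        1.99030790e-04,  5.12649778e-04]), 'effort': array([ 1.58186881e-04, -3.51862478e+01, -3.13273680e+01, -7.10738391e-05,
        1.08284192e-02,  7.33046392e-06]), 'ee_pos': array([0.1294612 , 0.53418988, 0.30270696]), 'tool_rot': array([-2.51141851e-04,  1.18630366e-01,  9.92937827e-01, -1.11533226e-03]), 'contact_force': array([-1.03574811, -0.03187284, -0.03547464]), 'torque': array([ 0.04419945, -0.00693685, -0.0180253 ]), 'gripper_width': 0.0852919265023815}
scene {'fx': 412.84306895682823, 'fy': 412.84306895682823, 'cx': 281.02596641394297, 'cy': 211.5984262881835, 'distortion': array([0.00990382, 0.        , 0.        , 0.        , 0.        ]), 'extrinsics': array([[-0.52151878,  0.85323782, -0.00184004,  0.30567776],
       [ 0.71858915,  0.43805358, -0.54012841, -0.36420968],
       [-0.46005195, -0.28300934, -0.84158061,  1.3275174 ],
       [ 0.        ,  0.        ,  0.        ,  1.        ]])}
top {'fx': 449.27636358667775, 'fy': 449.27636358667775, 'cx': 279.67789514245754, 'cy': 208.2656737928942, 'distortion': array([0.05021372, 0.        , 0.        , 0.        , 0.        ]), 'extrinsics': array([[ 2.74832577e-02, -9.99621980e-01,  7.52799475e-04,
         3.54291164e-03],
       [-9.89987745e-01, -2.73226673e-02, -1.38483704e-01,
         5.52752275e-01],
       [ 1.38451922e-01,  3.06072106e-03, -9.90364426e-01,
         1.16846103e+00],
       [ 0.00000000e+00,  0.00000000e+00,  0.00000000e+00,
         1.00000000e+00]])}
```

View pics/scene0.png

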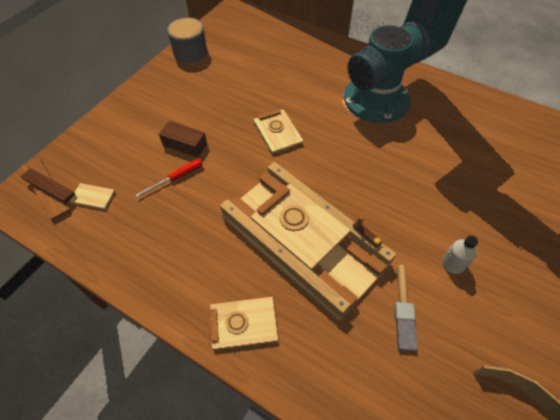

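View pics/top0.png

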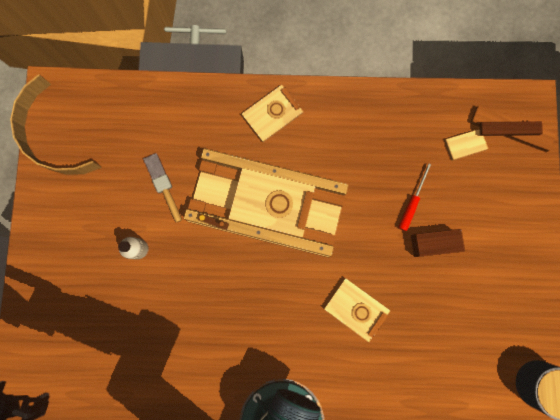

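The top view shows these candidates for the board:
- A large board in the cradle at (270,200).
- A small one at (272,112).
- A small one at (357,310).

The one in the cradle is the largest and sits on the rails, so it is the one meant. The turn-button is at about (210,220). Cradle +x points image-left, which is world +y. Next I measure from depth and take an enlarged crop.

```bash
cat > h.py <<'E'
import numpy as np,cv2
def cloud(f):
    z=np.load(f);d=z['d'];K=np.array([[z['fx'],0,z['cx']],[0,z['fy'],z['cy']],[0,0,1]]);h,w=d.shape
    u,v=np.meshgrid(np.arange(w),np.arange(h))
    n=cv2.undistortPoints(np.stack([u,v],-1).reshape(-1,1,2).astype(float),K,z['distortion']).reshape(h,w,2)
    P=np.dstack([n*d[...,None],d]);E=z['extrinsics'];W=(P-E[:3,3])@E[:3,:3]
    W[d==0]=np.nan
    return z['p'],W
E
python3 - <<'E'
from h import *
p,W=cloud("top0.npz")
print("bench z",np.nanmedian(W[280:300,420:500,2]), "right",np.nanmedian(W[100:140,330:380,2]))
m=np.zeros(W.shape[:2],bool);m[140:262,175:355]=1
z=W[...,2]
f=m&(z>.050)&(z<.062)&(W[...,0]>0)
n,l,st,c=cv2.connectedComponentsWithStats(f.astype(np.uint8),connectivity=4)
for i in range(1,n):
    if st[i,4]>150:
        q=W[l==i][:,:2].astype(np.float32);print(i,st[i],"rect",cv2.minAreaRect(q),cv2.boxPoints(cv2.minAreaRect(q)).round(4).tolist(),np.median(W[l==i][:,2]))
for nm,a,b in(("board top",.062,.068),("rosette/batten",.0685,.09),("peg",.09,.12)):
    f=m&(z>a)&(z<b);n,l,st,c=cv2.connectedComponentsWithStats(f.astype(np.uint8))
    for i in range(1,n):
        if st[i,4]>8: 
            q=W[l==i];r=cv2.minAreaRect(q[:,:2].astype(np.float32));print(nm,st[i],np.round(r[0],4),np.round(r[1],4),r[2],np.median(q[:,2]).round(4))
cv2.imwrite("pics/crop1.png",cv2.resize(p[140:265,175:360,::-1],None,fx=4.2,fy=4.2,interpolation=cv2.INTER_CUBIC))
E
```

```text
bench z -0.00012326306877766916 right -0.000263098016065807
1 [ 201  149  147   45 1434] rect ((0.649001955986023, 0.03747725486755371), (0.3991960883140564, 0.02957221306860447), 77.4817886352539) [[0.5913000106811523, -0.1542000025510788], [0.620199978351593, -0.16060000658035278], [0.7067000269889832, 0.22910000383853912], [0.6777999997138977, 0.23549999296665192]] 0.056723143573676256
144 [184 210  23  15 160] rect ((0.52191162109375, 0.23916682600975037), (0.06044365093111992, 0.026141192764043808), 77.19405364990234) [[0.5024999976158142, 0.2125999927520752], [0.527999997138977, 0.20679999887943268], [0.5414000153541565, 0.26570001244544983], [0.5159000158309937, 0.27149999141693115]] 0.056704097655429116
171 [ 211  216  122   40 1125] rect ((0.4783917963504791, 0.040053024888038635), (0.3289574384689331, 0.028941379860043526), 77.23606872558594) [[0.4278999865055084, -0.11720000207424164], [0.4562000036239624, -0.12359999865293503], [0.5288000106811523, 0.1973000019788742], [0.5005999803543091, 0.2037000060081482]] 0.05685167156922954
board top [ 229  168   86   70 2553] [0.5648 0.0405] [0.1995 0.1405] 77.28973388671875 0.0649
rosette/batten [266 191  27  27 502] [0.5593 0.0208] [0.0691 0.0681] 1.965057611465454 0.0715
rosette/batten [297 190  17  41 302] [ 0.545  -0.0445] [0.0247 0.1036] 77.22612762451172 0.0767
rosette/batten [198 214  30  16 176] [0.5084 0.1915] [0.079  0.0177] 71.91980743408203 0.0731
peg [219 222   6   5  22] [0.4996 0.1648] [0.0099 0.0089] 47.25138854980469 0.1055
```

View pics/crop1.png

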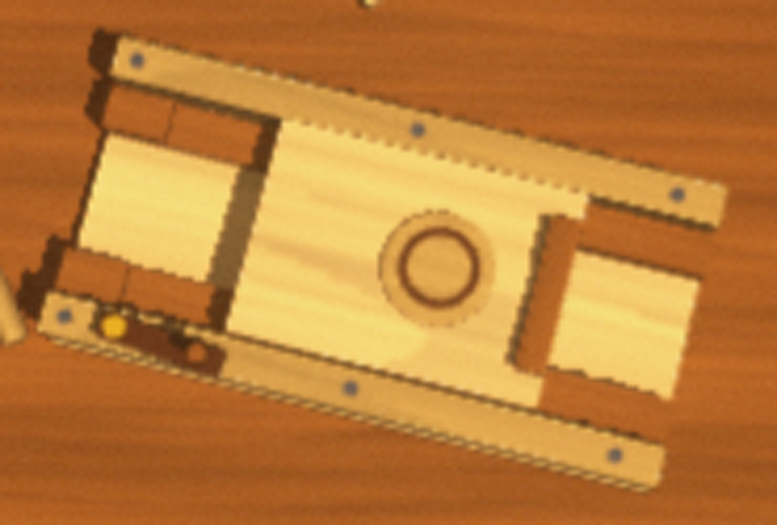

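Measurements match the given sizes:

| Item | Measured | Given |
|---|---|---|
| Board | 199.5 x 140.5 mm, top at 65 mm | 200 x 140 mm, top at 65 mm |
| Cradle centre | about (0.567, 0.056), heading 77.35° | – |
| Board position | cradle x ≈ -16 mm, so about 76 mm to push | start between -60 and 10 mm |
| Turn-button angle | ≈ -0.09 rad | start between -0.3 and 0 |

The crop shows the batten at the rear (530,290), the rosette at (437,268) and the button with its peg at (195,350). Tool y already lies along cradle x, so I move behind the board with the jaws shut.

Emit:
{"name": "arm_command", "arguments": {
  "motion": [
    {"dx": -2.25, "dy": -2.2, "dz": 0, "turn": 0},
    {"dx": -4.5, "dy": -4.4, "dz": 0, "turn": 0},
    {"dx": -6.75, "dy": -6.6, "dz": 0, "turn": 0},
    {"dx": -9, "dy": -8.8, "dz": 0, "turn": 0},
    {"dx": -11.25, "dy": -11, "dz": 0, "turn": 0},
    {"dx": -13.5, "dy": -13.2, "dz": 0, "turn": -0.017},
    {"dx": -15.75, "dy": -15.4, "dz": 0, "turn": -0.017},
    {"dx": -18, "dy": -17.6, "dz": 0, "turn": -0.017}
  ],
  "jaw": 1
}}

```text
time_s: 0.77
ee_pos: [0.2633, 0.3196, 0.3034]
tool_rot: [-0.0, 0.11, 0.994, -0.0]
contact_force: [0.1, -0.1, 0.5]
gripper_width: -0.0003
```

Emit:
{"name": "arm_command", "arguments": {
  "motion": [
    {"dx": -2.25, "dy": -2.2, "dz": 0, "turn": 0},
    {"dx": -4.5, "dy": -4.4, "dz": 0, "turn": 0},
    {"dx": -6.75, "dy": -6.6, "dz": 0, "turn": 0},
    {"dx": -9, "dy": -8.8, "dz": 0, "turn": 0},
    {"dx": -11.25, "dy": -11, "dz": 0, "turn": 0},
    {"dx": -13.5, "dy": -13.2, "dz": 0, "turn": 0},
    {"dx": -15.75, "dy": -15.4, "dz": 0, "turn": 0},
    {"dx": -18, "dy": -17.6, "dz": 0, "turn": 0}
  ]
}}

```text
time_s: 1.43
ee_pos: [0.4005, 0.1084, 0.3035]
tool_rot: [-0.0, 0.11, 0.994, 0.0]
contact_force: [0.8, 0.2, -0.0]
gripper_width: -0.0002
```

Emit:
{"name": "arm_command", "arguments": {
  "motion": [
    {"dx": -2.25, "dy": -2.2, "dz": 0, "turn": 0},
    {"dx": -4.5, "dy": -4.4, "dz": 0, "turn": 0},
    {"dx": -6.75, "dy": -6.6, "dz": 0, "turn": 0},
    {"dx": -9, "dy": -8.8, "dz": 0, "turn": 0},
    {"dx": -11.25, "dy": -11, "dz": 0, "turn": 0},
    {"dx": -13.5, "dy": -13.2, "dz": 0, "turn": 0},
    {"dx": -15.75, "dy": -15.4, "dz": 0, "turn": 0},
    {"dx": -17.5, "dy": -17.1, "dz": 0, "turn": 0}
  ]
}}

```text
time_s: 2.1
ee_pos: [0.5341, -0.0974, 0.3029]
tool_rot: [-0.001, 0.111, 0.994, -0.0]
contact_force: [-0.4, -0.1, -0.1]
gripper_width: -0.0002
```

```bash
python3 - <<'E'
from plant import manip
import cv2
from h import *
n="wrist";c=manip.calibration(n);s=manip.read_state();p,d=manip.capture(n)
np.savez("w1.npz",p=p,d=d,**{k:np.array(v) for k,v in c.items()});cv2.imwrite("pics/w1.png",p[:,:,::-1])
p,W=cloud("w1.npz");z=W[...,2]
O=np.array([.567,.056]);ex=np.array([.219,.9757]);ey=np.array([-.9757,.219])
X=(W[...,:2]-O)@ex;Y=(W[...,:2]-O)@ey
print(manip.tcp_to_tips,s['ee_pos'],"tool in cradle",(s['ee_pos'][:2]-O)@ex,(s['ee_pos'][:2]-O)@ey)
def pr(nm,m): print(nm,m.sum(),"X",np.nanpercentile(X[m],[0.5,50,99.5]).round(4),"Y",np.nanpercentile(Y[m],[.5,50,99.5]).round(4),np.nanmedian(z[m]).round(4))
pr("batten",(z>.074)&(z<.08)&(abs(Y)<.07)&(X<0)&(X>-.2)); pr("boardtop",(z>.062)&(z<.068)&(abs(Y)<.09)&(X>-.2)&(X<.15))
pr("Lfence",(z>.054)&(z<.060)&(Y>.06)&(Y<.12)); pr("Rfence",(z>.054)&(z<.060)&(Y<-.06)&(Y>-.12))
pr("peg",(z>.1)&(z<.11)&(abs(Y-.09)<.04)&(X>.05)&(X<.16))
E
```

```text
0.0726 [ 0.53411123 -0.09739618  0.30293547] tool in cradle -0.15687128900805272 -0.0015041933952312583
batten 2182 X [-0.1136 -0.1033 -0.0201] Y [-0.0516  0.0006  0.0472] 0.0778
boardtop 20399 X [-0.1133  0.0092  0.0851] Y [-0.0717  0.0093  0.0674] 0.0658
Lfence 8443 X [-0.1965 -0.0517  0.1117] Y [0.0701 0.0822 0.0951] 0.0578
Rfence 5201 X [-0.1963  0.0152  0.1535] Y [-0.0996 -0.0869 -0.0741] 0.0579
peg 0 X nan Y nan nan
  return np.nanmean(a, axis, out=out, keepdims=keepdims)
  return np.nanmean(a, axis, out=out, keepdims=keepdims)
```

View pics/w1.png

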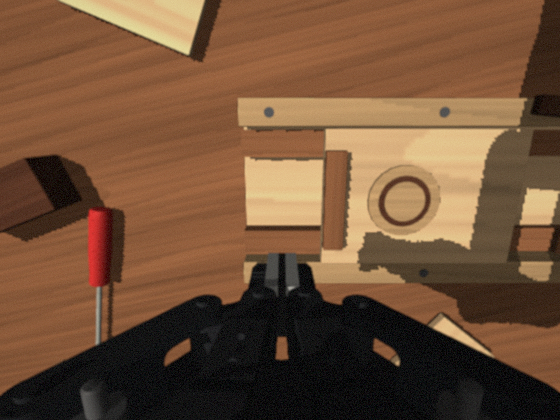

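The wrist view agrees within about 3 mm: board rear edge at x ≈ -115 mm, batten at (335,200), open channel behind it at (285,190). The tool is about 28 mm behind the rear edge and central, so I descend until the tips are at z ≈ 0.048.

Emit:
{"name": "arm_command", "arguments": {
  "motion": [
    {"dx": 0, "dy": 0, "dz": 3, "turn": 0},
    {"dx": 0, "dy": 0, "dz": 6, "turn": 0},
    {"dx": 0, "dy": 0, "dz": 9, "turn": 0},
    {"dx": 0, "dy": 0, "dz": 12, "turn": 0},
    {"dx": 0, "dy": 0, "dz": 14.5, "turn": 0},
    {"dx": 0, "dy": 0, "dz": 16.5, "turn": 0},
    {"dx": 0, "dy": 0, "dz": 17.7, "turn": 0},
    {"dx": 0, "dy": 0, "dz": 18.2, "turn": 0}
  ]
}}

```text
time_s: 2.82
ee_pos: [0.5319, -0.0947, 0.119]
tool_rot: [-0.003, 0.11, 0.994, 0.0]
contact_force: [-0.7, 0.1, -0.2]
gripper_width: -0.0
```

Emit:
{"name": "arm_command", "arguments": {
  "motion": [
    {"dx": 0, "dy": 0.25, "dz": 0, "turn": 0},
    {"dx": 0, "dy": 0.5, "dz": 0, "turn": 0},
    {"dx": 0, "dy": 0.75, "dz": 0, "turn": 0},
    {"dx": 0, "dy": 1, "dz": 0, "turn": 0},
    {"dx": 0, "dy": 1.25, "dz": 0, "turn": 0},
    {"dx": 0, "dy": 1.5, "dz": 0, "turn": 0},
    {"dx": 0, "dy": 1.75, "dz": 0, "turn": 0},
    {"dx": 0, "dy": 2, "dz": 0, "turn": 0}
  ]
}}

```text
time_s: 3.48
ee_pos: [0.5379, -0.0754, 0.1222]
tool_rot: [0.0, 0.11, 0.994, 0.0]
contact_force: [-0.6, 0.2, -0.3]
gripper_width: 0.0002
```

Emit:
{"name": "arm_command", "arguments": {
  "motion": [
    {"dx": 0, "dy": 0.25, "dz": 0, "turn": 0},
    {"dx": 0, "dy": 0.5, "dz": 0, "turn": 0},
    {"dx": 0, "dy": 0.75, "dz": 0, "turn": 0},
    {"dx": 0, "dy": 1, "dz": 0, "turn": 0},
    {"dx": 0, "dy": 1.25, "dz": 0, "turn": 0},
    {"dx": 0, "dy": 1.5, "dz": 0, "turn": 0},
    {"dx": 0, "dy": 1.75, "dz": 0, "turn": 0},
    {"dx": 0, "dy": 2, "dz": 0, "turn": 0}
  ]
}}

```text
time_s: 4.15
ee_pos: [0.542, -0.0574, 0.1219]
tool_rot: [-0.0, 0.11, 0.994, -0.002]
contact_force: [-1.9, -5.5, 0.7]
gripper_width: 0.0002
```

Emit:
{"name": "arm_command", "arguments": {
  "motion": [
    {"dx": 0, "dy": 0.3, "dz": 0, "turn": 0},
    {"dx": 0, "dy": 0.6, "dz": 0, "turn": 0},
    {"dx": 0, "dy": 0.9, "dz": 0, "turn": 0},
    {"dx": 0, "dy": 1.2, "dz": 0, "turn": 0},
    {"dx": 0, "dy": 1.5, "dz": 0, "turn": 0},
    {"dx": 0, "dy": 1.8, "dz": 0, "turn": 0},
    {"dx": 0, "dy": 2.1, "dz": 0, "turn": 0},
    {"dx": 0, "dy": 2.4, "dz": 0, "turn": 0}
  ]
}}

```text
time_s: 4.82
ee_pos: [0.5473, -0.034, 0.1219]
tool_rot: [-0.0, 0.11, 0.994, -0.002]
contact_force: [-1.6, -5.2, 1.1]
gripper_width: -0.0001
```

Emit:
{"name": "arm_command", "arguments": {
  "motion": [
    {"dx": 0, "dy": 0.3, "dz": 0, "turn": 0},
    {"dx": 0, "dy": 0.6, "dz": 0, "turn": 0},
    {"dx": 0, "dy": 0.9, "dz": 0, "turn": 0},
    {"dx": 0, "dy": 1.2, "dz": 0, "turn": 0},
    {"dx": 0, "dy": 1.4, "dz": 0, "turn": 0},
    {"dx": 0, "dy": 1.6, "dz": 0, "turn": 0},
    {"dx": 0, "dy": 1.8, "dz": 0, "turn": 0},
    {"dx": 0, "dy": 2.0, "dz": 0, "turn": 0}
  ]
}}

```text
time_s: 5.48
ee_pos: [0.5516, -0.0144, 0.1219]
tool_rot: [-0.0, 0.11, 0.994, -0.001]
contact_force: [-1.0, -4.2, 1.8]
gripper_width: 0.0
```

```bash
python3 - <<'E'
from plant import manip
from h import *
n="top";p,d=manip.capture(n);np.savez("t2.npz",p=p,d=d,**{k:np.array(v) for k,v in manip.calibration(n).items()});cv2.imwrite("pics/t2.png",p[:,:,::-1])
p,W=cloud("t2.npz");z=W[...,2];O=np.array([.5675,.0565]);X=(W[...,:2]-O)@[.219,.9757];Y=(W[...,:2]-O)@[-.9757,.219]
m=(z>.052)&(z<.068)&(abs(Y)<.06)&(X>-.1)&(X<.2);print(np.percentile(X[m],[.5,99.5]),np.median(z[m]),"front edge minus 100:",np.percentile(X[m],99.5)-.1)
print(manip.read_state()['ee_pos'],manip.read_state()['contact_force'])
E
```

```text
[-0.05385896  0.13935314] 0.06472992088791871 front edge minus 100: 0.0393531377600318
[ 0.55171466 -0.01396848  0.12187591] [-1.36757424 -4.83957232  0.26421399]
```

Emit:
{"name": "arm_command", "arguments": {
  "motion": [
    {"dx": 0, "dy": 0.2, "dz": 0, "turn": 0},
    {"dx": 0, "dy": 0.4, "dz": 0, "turn": 0},
    {"dx": 0, "dy": 0.6, "dz": 0, "turn": 0},
    {"dx": 0, "dy": 0.8, "dz": 0, "turn": 0},
    {"dx": 0, "dy": 1.0, "dz": 0, "turn": 0},
    {"dx": 0, "dy": 1.2, "dz": 0, "turn": 0},
    {"dx": 0, "dy": 1.35, "dz": 0, "turn": 0},
    {"dx": 0, "dy": 1.5, "dz": 0, "turn": 0}
  ]
}}

```text
time_s: 6.2
ee_pos: [0.5548, 0.0003, 0.1218]
tool_rot: [-0.0, 0.11, 0.994, -0.001]
contact_force: [-2.4, -6.5, 0.2]
gripper_width: 0.0
```

Emit:
{"name": "arm_command", "arguments": {
  "motion": [
    {"dx": 0, "dy": 0.06, "dz": 0, "turn": 0},
    {"dx": 0, "dy": 0.12, "dz": 0, "turn": 0},
    {"dx": 0, "dy": 0.18, "dz": 0, "turn": 0},
    {"dx": 0, "dy": 0.24, "dz": 0, "turn": 0},
    {"dx": 0, "dy": 0.3, "dz": 0, "turn": 0},
    {"dx": 0, "dy": 0.3, "dz": 0, "turn": 0},
    {"dx": 0, "dy": 0.3, "dz": 0, "turn": 0},
    {"dx": 0, "dy": 0.3, "dz": 0, "turn": 0}
  ]
}}

```text
time_s: 6.87
ee_pos: [0.5557, 0.0043, 0.1217]
tool_rot: [-0.0, 0.11, 0.994, 0.0]
contact_force: [-1.2, -4.1, -1.4]
gripper_width: -0.0
```

```bash
cat > chk.py <<'E'
from plant import manip
from h import *
n="top";p,d=manip.capture(n);np.savez("t3.npz",p=p,d=d,**{k:np.array(v) for k,v in manip.calibration(n).items()});cv2.imwrite("pics/t3.png",p[:,:,::-1])
p,W=cloud("t3.npz");z=W[...,2];O=np.array([.5675,.0565]);X=(W[...,:2]-O)@[.219,.9757];Y=(W[...,:2]-O)@[-.9757,.219]
m=(z>.05)&(z<.068)&(abs(Y)<.06)&(X>0)&(X<.2);q=m&(X>.09)&(X<.14)
print("top z front/mid",np.median(z[q]),np.median(z[m&(X<.09)]),"x",np.percentile(X[m],99.5)-.1,manip.read_state()['ee_pos'],manip.read_state()['contact_force'])
pg=(z>.1)&(z<.11)&(X>.07)&(X<.18)&(abs(Y-.06)<.06);pg&=np.hypot(X-.15,Y-.085)<.075
if pg.any(): x,y=X[pg].mean(),Y[pg].mean();print("peg",x,y,"angle",np.arctan2(.085-y,.15-x),pg.sum())
E
python3 chk.py
```

```text
top z front/mid 0.05707189022482158 0.05862714973274835 x 0.05827721669089744 [0.5556965  0.00433079 0.12169586] [-0.78994897 -3.72759201 -1.79897299]
peg 0.09117417882643968 0.08974216134153432 angle -0.08043965592340067 17
```

Emit:
{"name": "arm_command", "arguments": {
  "motion": [
    {"dx": 0, "dy": 0.06, "dz": 0, "turn": 0},
    {"dx": 0, "dy": 0.12, "dz": 0, "turn": 0},
    {"dx": 0, "dy": 0.18, "dz": 0, "turn": 0},
    {"dx": 0, "dy": 0.24, "dz": 0, "turn": 0},
    {"dx": 0, "dy": 0.3, "dz": 0, "turn": 0},
    {"dx": 0, "dy": 0.3, "dz": 0, "turn": 0},
    {"dx": 0, "dy": 0.3, "dz": 0, "turn": 0},
    {"dx": 0, "dy": 0.3, "dz": 0, "turn": 0}
  ]
}}

```text
time_s: 7.58
ee_pos: [0.5563, 0.007, 0.1217]
tool_rot: [-0.0, 0.11, 0.994, -0.0]
contact_force: [-0.7, -5.1, -2.1]
gripper_width: -0.0
```

```bash
python3 chk.py
```

```text
top z front/mid 0.05662716853657118 0.058579456285580055 x 0.06084765655376498 [0.55625176 0.00698329 0.1217393 ] [-0.91547698 -5.84943803 -2.29845211]
peg 0.09080005463851054 0.09025857676940642 angle -0.0885948670148327 19
```

The front has dropped. The rear may be hanging on the fingers by friction, so I back off and check that the board lies flat.

Emit:
{"name": "arm_command", "arguments": {
  "motion": [
    {"dx": 0, "dy": -0.2, "dz": 0, "turn": 0},
    {"dx": 0, "dy": -0.4, "dz": 0, "turn": 0},
    {"dx": 0, "dy": -0.8, "dz": 0, "turn": 0},
    {"dx": 0, "dy": -1.3, "dz": 0, "turn": 0},
    {"dx": 0, "dy": -2, "dz": 0, "turn": 0},
    {"dx": 0, "dy": -2.8, "dz": 0, "turn": 0},
    {"dx": 0, "dy": -3.6, "dz": 0, "turn": 0},
    {"dx": 0, "dy": -4, "dz": 0, "turn": 0}
  ]
}}

```text
time_s: 8.3
ee_pos: [0.5474, -0.0331, 0.1219]
tool_rot: [0.0, 0.111, 0.994, -0.0]
contact_force: [0.2, 0.6, 0.4]
gripper_width: -0.0001
```

Emit:
{"name": "arm_command", "arguments": {
  "motion": [
    {"dx": 0, "dy": 0, "dz": -1, "turn": 0},
    {"dx": 0, "dy": 0, "dz": -3, "turn": 0},
    {"dx": 0, "dy": 0, "dz": -5, "turn": 0},
    {"dx": 0, "dy": 0, "dz": -8, "turn": 0},
    {"dx": 0, "dy": 0, "dz": -11, "turn": 0},
    {"dx": 0, "dy": 0, "dz": -13, "turn": 0},
    {"dx": 0, "dy": 0, "dz": -14, "turn": 0},
    {"dx": 0, "dy": 0, "dz": -14, "turn": 0}
  ]
}}

```text
time_s: 8.97
ee_pos: [0.5488, -0.0319, 0.2659]
tool_rot: [0.004, 0.11, 0.994, -0.0]
contact_force: [1.3, -0.5, -0.2]
gripper_width: -0.0002
```

```bash
cat >> chk.py <<'E'
b=(abs(Y)<.064)&(z>.05)&(z<.0605)&(X>-.015)&(X<.152)
b|=(abs(Y)<.046)&(z>.0605)&(z<.069)&(X>-.015)&(X<.152)&(np.hypot(X-.04,Y)>.042)
A=np.c_[X[b],Y[b],np.ones(b.sum())];c=np.linalg.lstsq(A,z[b],rcond=None)[0];print("plane slope",c[:2],"z at x=60:",c[:3]@[.06,0,1],"res",np.std(z[b]-A@c),b.sum())
k=(abs(Y)<.048)&(X>-.06)&(X<-.015)&(z>.062)&(z<.08);print("batten z",np.median(z[k]),k.sum(),"X",np.percentile(X[k],[2,98]) if k.any() else 0)
E
python3 chk.py
```

```text
top z front/mid 0.05678888317229695 0.05866146327208746 x 0.06059464692230748 [ 0.54805475 -0.0317997   0.26326412] [-0.75889161  0.27883753 -0.4231282 ]
peg 0.09096696522518288 0.09021106409418117 angle -0.08804547741342754 17
plane slope [-0.00246529  0.00193399] z at x=60: 0.05690179482324993 res 0.002160650283098939 2310
batten z nan 0 X 0
  return _methods._mean(a, axis=axis, dtype=dtype,
  ret = ret.dtype.type(ret / rcount)
```

The board is seated: top at z = 56.9 mm, slope 0.003, x ≈ 60.6 mm. Next I go to the outer side of the peg and turn the tool by +1.571, which keeps joint 6 well inside its range during the arc.

Emit:
{"name": "arm_command", "arguments": {
  "motion": [
    {"dx": 1.6, "dy": 2.3, "dz": 0, "turn": 0.12},
    {"dx": 3.2, "dy": 4.6, "dz": 0, "turn": 0.24},
    {"dx": 4.8, "dy": 6.9, "dz": 0, "turn": 0.36},
    {"dx": 6.4, "dy": 9.2, "dz": 0, "turn": 0.48},
    {"dx": 8, "dy": 11.5, "dz": 0, "turn": 0.6},
    {"dx": 9.6, "dy": 13.8, "dz": 0, "turn": 0.72},
    {"dx": 11.2, "dy": 16, "dz": 0, "turn": 0.84},
    {"dx": 12.6, "dy": 18.2, "dz": 0, "turn": 0.96}
  ]
}}

```text
time_s: 9.68
ee_pos: [0.4628, 0.1744, 0.2592]
tool_rot: [-0.002, 0.559, 0.829, -0.002]
contact_force: [-0.3, 0.5, 0.0]
gripper_width: -0.0002
```

Emit:
{"name": "arm_command", "arguments": {
  "motion": [
    {"dx": 0, "dy": 0, "dz": 0, "turn": 0.11},
    {"dx": 0, "dy": 0, "dz": 0, "turn": 0.22},
    {"dx": 0, "dy": 0, "dz": 0, "turn": 0.33},
    {"dx": 0, "dy": 0, "dz": 0, "turn": 0.44},
    {"dx": 0, "dy": 0, "dz": 0, "turn": 0.55},
    {"dx": 0, "dy": 0, "dz": 0, "turn": 0.611},
    {"dx": 0, "dy": 0, "dz": 0, "turn": 0.611},
    {"dx": 0, "dy": 0, "dz": 0, "turn": 0.611}
  ]
}}

```text
time_s: 10.35
ee_pos: [0.4639, 0.1732, 0.2598]
tool_rot: [-0.001, 0.78, 0.625, -0.002]
contact_force: [0.1, -0.1, 0.6]
gripper_width: -0.0002
```

```bash
python3 - <<'E'
from plant import manip
from h import *
n="wrist";c=manip.calibration(n);s=manip.read_state();p,d=manip.capture(n)
np.savez("w2.npz",p=p,d=d,**{k:np.array(v) for k,v in c.items()});cv2.imwrite("pics/w2.png",p[:,:,::-1])
p,W=cloud("w2.npz");z=W[...,2];O=np.array([.5675,.0565]);ex=np.array([.219,.9757]);ey=np.array([-.9757,.219]);X=(W[...,:2]-O)@ex;Y=(W[...,:2]-O)@ey
q=s['tool_rot'];print("tool",(s['ee_pos'][:2]-O)@ex,(s['ee_pos'][:2]-O)@ey,s['ee_pos'],"heading y",2*np.arctan2(q[2],q[1])-np.pi/2,"want",np.radians(77.35)-np.pi/2,s['joints'].round(2))
m=(z>.1)&(z<.11)&(np.hypot(X-.091,Y-.09)<.02);print("wrist peg",m.sum(),X[m].mean(),Y[m].mean())
E
```

```text
tool 0.09120607312346271 0.12664272776613839 [0.4639038  0.17323019 0.25982279] heading y -0.21928098341455748 want -0.22078415037728272 [ 0.24 -0.02  1.57  0.    1.6   0.46]
wrist peg 216 0.09467397300240848 0.0886037898256579
```

View pics/w2.png

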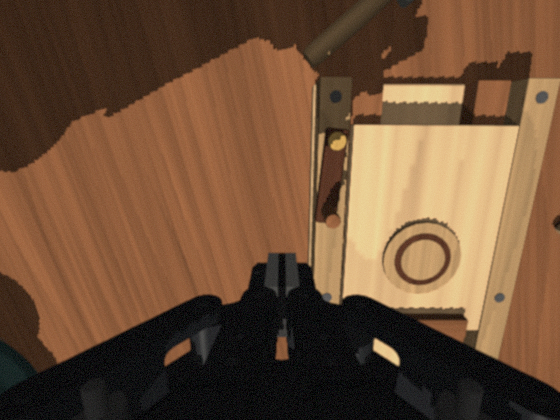

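The wrist view shows the seated board and the peg at (333,221), with the fingers outside it. The peg measures within 4 mm of the top view, so I use the mean. I descend to tips z ≈ 0.080, approach, then push along the arc about the pivot.

Emit:
{"name": "arm_command", "arguments": {
  "motion": [
    {"dx": 0, "dy": 0, "dz": 2, "turn": 0},
    {"dx": 0, "dy": 0, "dz": 4, "turn": 0},
    {"dx": 0, "dy": 0, "dz": 6, "turn": 0},
    {"dx": 0, "dy": 0, "dz": 8, "turn": 0},
    {"dx": 0, "dy": 0, "dz": 9.5, "turn": 0},
    {"dx": 0, "dy": 0, "dz": 10.3, "turn": 0},
    {"dx": 0, "dy": 0, "dz": 10.6, "turn": 0},
    {"dx": 0, "dy": 0, "dz": 10.6, "turn": 0}
  ]
}}

```text
time_s: 11.07
ee_pos: [0.4642, 0.1733, 0.1552]
tool_rot: [-0.0, 0.781, 0.625, -0.001]
contact_force: [0.6, -0.5, 0.2]
gripper_width: 0.0002
```

Emit:
{"name": "arm_command", "arguments": {
  "motion": [
    {"dx": 0.05, "dy": 0.4, "dz": 0, "turn": 0},
    {"dx": 0.1, "dy": 0.8, "dz": 0, "turn": 0},
    {"dx": 0.15, "dy": 1.1, "dz": 0, "turn": 0},
    {"dx": 0.2, "dy": 1.4, "dz": 0, "turn": 0},
    {"dx": 0.23, "dy": 1.6, "dz": 0, "turn": 0},
    {"dx": 0.23, "dy": 1.8, "dz": 0, "turn": 0},
    {"dx": 0.23, "dy": 2.0, "dz": 0, "turn": 0},
    {"dx": 0.23, "dy": 2.2, "dz": 0, "turn": 0}
  ]
}}

```text
time_s: 11.73
ee_pos: [0.4865, 0.1707, 0.1559]
tool_rot: [-0.0, 0.781, 0.625, -0.0]
contact_force: [-0.5, -0.9, -0.1]
gripper_width: -0.0001
```

Emit:
{"name": "arm_command", "arguments": {
  "motion": [
    {"dx": -0.1, "dy": 0.29, "dz": 0, "turn": -0.05},
    {"dx": -0.18, "dy": 0.59, "dz": 0, "turn": -0.1},
    {"dx": -0.24, "dy": 0.89, "dz": 0, "turn": -0.15},
    {"dx": -0.29, "dy": 1.19, "dz": 0, "turn": -0.2},
    {"dx": -0.33, "dy": 1.5, "dz": 0, "turn": -0.25},
    {"dx": -0.35, "dy": 1.81, "dz": 0, "turn": -0.3},
    {"dx": -0.35, "dy": 2.11, "dz": 0, "turn": -0.35},
    {"dx": -0.34, "dy": 2.42, "dz": 0, "turn": -0.4}
  ]
}}

```text
time_s: 12.4
ee_pos: [0.5094, 0.162, 0.1558]
tool_rot: [-0.0, 0.64, 0.768, -0.0]
contact_force: [-1.5, 0.2, 1.3]
gripper_width: 0.0003
```

```bash
python3 chk.py 2>/dev/null
```

```text
top z front/mid 0.05703174455556828 0.058992257119169375 x 0.059502744486144954 [0.50994912 0.16196357 0.15583621] [-0.01941041  0.10820586 -0.77825279]
plane slope [-8.91107069e-06  1.09460009e-03] z at x=60: 0.056953144033371275 res 0.0021696022429051882 1405
batten z 0.06873712363721732 277 X [-0.03768876 -0.01849841]
```

Emit:
{"name": "arm_command", "arguments": {
  "motion": [
    {"dx": -0.1, "dy": 0.29, "dz": 0, "turn": -0.05},
    {"dx": -0.18, "dy": 0.59, "dz": 0, "turn": -0.1},
    {"dx": -0.24, "dy": 0.89, "dz": 0, "turn": -0.15},
    {"dx": -0.29, "dy": 1.19, "dz": 0, "turn": -0.2},
    {"dx": -0.33, "dy": 1.5, "dz": 0, "turn": -0.25},
    {"dx": -0.35, "dy": 1.81, "dz": 0, "turn": -0.3},
    {"dx": -0.35, "dy": 2.11, "dz": 0, "turn": -0.35},
    {"dx": -0.34, "dy": 2.42, "dz": 0, "turn": -0.4}
  ]
}}

```text
time_s: 13.12
ee_pos: [0.5337, 0.1631, 0.1558]
tool_rot: [-0.0, 0.475, 0.88, -0.0]
contact_force: [-1.4, -0.1, -0.2]
gripper_width: -0.0003
```

```bash
python3 - <<'E'
from plant import manip
import cv2
p,d=manip.capture("scene");cv2.imwrite("pics/s4.png",cv2.resize(p[130:330,200:460,::-1],None,fx=3,fy=3,interpolation=cv2.INTER_CUBIC))
E
```

```text
(no output)
```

View pics/s4.png

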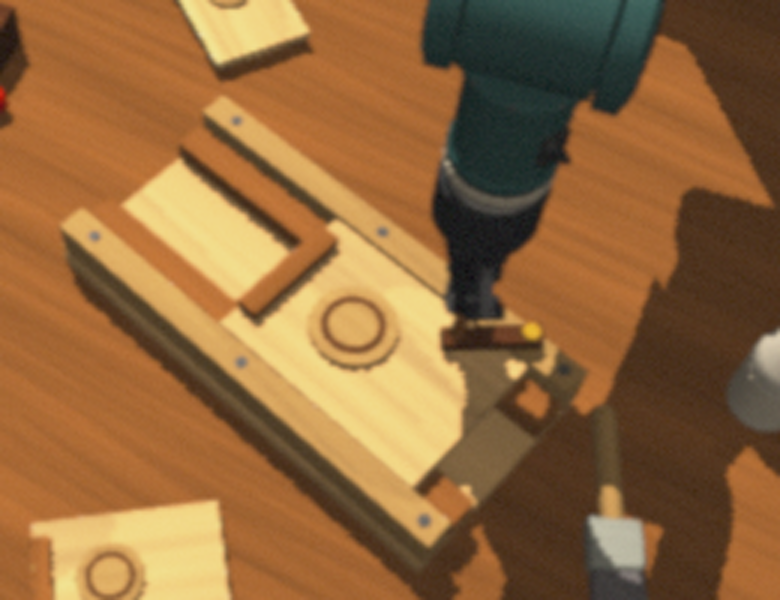

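The button (490,335) has swung inward over the board by about half, with the finger behind the peg at (465,320). I continue along the arc.

Emit:
{"name": "arm_command", "arguments": {
  "motion": [
    {"dx": -0.1, "dy": 0.29, "dz": 0, "turn": -0.05},
    {"dx": -0.18, "dy": 0.59, "dz": 0, "turn": -0.1},
    {"dx": -0.24, "dy": 0.89, "dz": 0, "turn": -0.15},
    {"dx": -0.29, "dy": 1.19, "dz": 0, "turn": -0.2},
    {"dx": -0.33, "dy": 1.5, "dz": 0, "turn": -0.25},
    {"dx": -0.35, "dy": 1.81, "dz": 0, "turn": -0.3},
    {"dx": -0.35, "dy": 2.11, "dz": 0, "turn": -0.35},
    {"dx": -0.34, "dy": 2.42, "dz": 0, "turn": -0.4}
  ]
}}

```text
time_s: 13.83
ee_pos: [0.5557, 0.1735, 0.1557]
tool_rot: [-0.0, 0.291, 0.957, -0.0]
contact_force: [-1.3, -1.3, -0.6]
gripper_width: -0.0
```

Emit:
{"name": "arm_command", "arguments": {
  "motion": [
    {"dx": -0.05, "dy": 0.14, "dz": 0, "turn": -0.025},
    {"dx": -0.1, "dy": 0.29, "dz": 0, "turn": -0.05},
    {"dx": -0.14, "dy": 0.44, "dz": 0, "turn": -0.075},
    {"dx": -0.18, "dy": 0.59, "dz": 0, "turn": -0.1},
    {"dx": -0.21, "dy": 0.74, "dz": 0, "turn": -0.125},
    {"dx": -0.24, "dy": 0.89, "dz": 0, "turn": -0.15},
    {"dx": -0.27, "dy": 1.04, "dz": 0, "turn": -0.175},
    {"dx": -0.29, "dy": 1.19, "dz": 0, "turn": -0.2}
  ]
}}

```text
time_s: 14.5
ee_pos: [0.5651, 0.1818, 0.1559]
tool_rot: [-0.0, 0.194, 0.981, 0.0]
contact_force: [-1.6, -0.0, -0.5]
gripper_width: -0.0001
```

```bash
python3 chk.py 2>/dev/null;  python3 - <<'E'
from plant import manip
import numpy as np
s=manip.read_state();O=np.array([.5675,.0565]);print((s['ee_pos'][:2]-O)@[.219,.9757],(s['ee_pos'][:2]-O)@[-.9757,.219])
E
```

```text
top z front/mid 0.056634864442975476 0.05868334969961366 x 0.03559394257668655 [0.56525109 0.18205174 0.15588092] [-1.25000744 -0.31519515  0.14756819]
plane slope [-0.00099906  0.00076672] z at x=60: 0.05676714442832377 res 0.002119858651555712 1499
batten z 0.06878537284953695 277 X [-0.03762068 -0.01843655]
0.12200831784190068 0.029690089384965195
```

Emit:
{"name": "arm_command", "arguments": {
  "motion": [
    {"dx": -0.05, "dy": 0.14, "dz": 0, "turn": -0.025},
    {"dx": -0.1, "dy": 0.29, "dz": 0, "turn": -0.05},
    {"dx": -0.12, "dy": 0.36, "dz": 0, "turn": -0.065},
    {"dx": -0.14, "dy": 0.44, "dz": 0, "turn": -0.075},
    {"dx": -0.16, "dy": 0.51, "dz": 0, "turn": -0.09},
    {"dx": -0.18, "dy": 0.59, "dz": 0, "turn": -0.1},
    {"dx": -0.18, "dy": 0.59, "dz": 0, "turn": -0.1},
    {"dx": -0.18, "dy": 0.59, "dz": 0, "turn": -0.1}
  ]
}}

```text
time_s: 15.22
ee_pos: [0.5691, 0.1867, 0.156]
tool_rot: [0.0, 0.145, 0.989, 0.0]
contact_force: [0.3, -0.4, -0.2]
gripper_width: -0.0
```

Emit:
{"name": "arm_command", "arguments": {
  "motion": [
    {"dx": -0.02, "dy": 0.07, "dz": 0, "turn": -0.01},
    {"dx": -0.05, "dy": 0.14, "dz": 0, "turn": -0.025},
    {"dx": -0.07, "dy": 0.2, "dz": 0, "turn": -0.035},
    {"dx": -0.08, "dy": 0.25, "dz": 0, "turn": -0.04},
    {"dx": -0.08, "dy": 0.25, "dz": 0, "turn": -0.04},
    {"dx": -0.08, "dy": 0.25, "dz": 0, "turn": -0.04},
    {"dx": -0.08, "dy": 0.25, "dz": 0, "turn": -0.04},
    {"dx": -0.08, "dy": 0.25, "dz": 0, "turn": -0.04}
  ]
}}

```text
time_s: 15.88
ee_pos: [0.5705, 0.1888, 0.156]
tool_rot: [0.0, 0.126, 0.992, 0.0]
contact_force: [-0.1, -0.3, 0.3]
gripper_width: 0.0003
```

```bash
python3 - <<'E'
from plant import manip
import cv2
p,d=manip.capture("scene");cv2.imwrite("pics/s5.png",cv2.resize(p[130:330,200:460,::-1],None,fx=3,fy=3,interpolation=cv2.INTER_CUBIC))
E
```

```text
(no output)
```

View pics/s5.png

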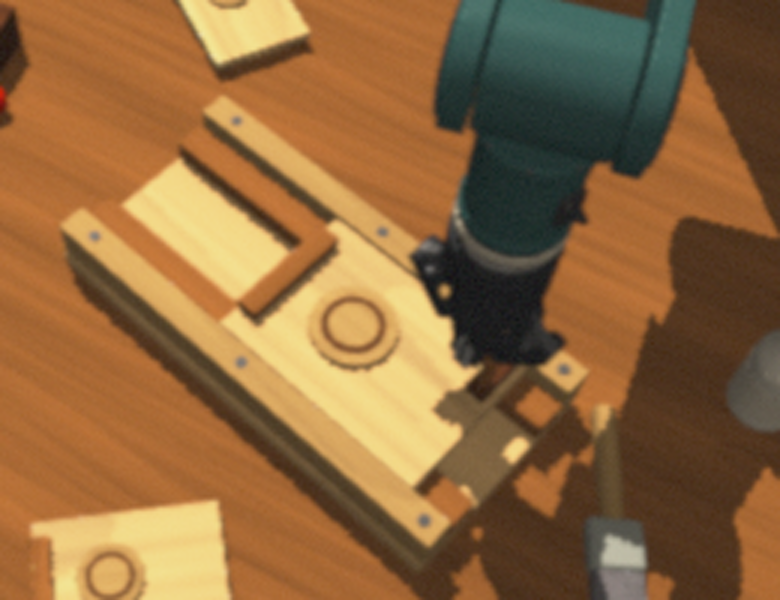

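The button is nearly across (490,375) but partly hidden. I back straight off the peg, lift, and measure its angle.

Emit:
{"name": "arm_command", "arguments": {
  "motion": [
    {"dx": 0, "dy": -0.5, "dz": 0, "turn": 0},
    {"dx": 0, "dy": -1.5, "dz": 0, "turn": 0},
    {"dx": 0, "dy": -2.5, "dz": 0, "turn": 0},
    {"dx": 0, "dy": -3.5, "dz": 0, "turn": 0},
    {"dx": 0, "dy": -4, "dz": -2, "turn": 0},
    {"dx": 0, "dy": -5, "dz": -4, "turn": 0},
    {"dx": 0, "dy": -7, "dz": -6, "turn": 0},
    {"dx": 0, "dy": -9, "dz": -8, "turn": 0}
  ]
}}

```text
time_s: 16.6
ee_pos: [0.5474, 0.1002, 0.2367]
tool_rot: [-0.0, 0.125, 0.992, -0.0]
contact_force: [0.4, -0.7, -0.6]
gripper_width: 0.0
```

Emit:
{"name": "arm_command", "arguments": {
  "motion": [
    {"dx": 0, "dy": -2, "dz": 0, "turn": 0},
    {"dx": 0, "dy": -4, "dz": 0, "turn": 0},
    {"dx": 0, "dy": -6, "dz": 0, "turn": 0},
    {"dx": 0, "dy": -8, "dz": 0, "turn": 0},
    {"dx": 0, "dy": -10, "dz": 0, "turn": 0},
    {"dx": 0, "dy": -12, "dz": 0, "turn": 0},
    {"dx": 0, "dy": -13, "dz": 0, "turn": 0},
    {"dx": 0, "dy": -13, "dz": 0, "turn": 0}
  ]
}}

```text
time_s: 17.27
ee_pos: [0.5149, -0.0266, 0.236]
tool_rot: [0.0, 0.127, 0.992, -0.0]
contact_force: [0.3, 0.8, 0.2]
gripper_width: -0.0
```

```bash
python3 chk.py 2>/dev/null;  python3 - <<'E'
from h import *
p,W=cloud("t3.npz");cv2.imwrite("pics/t3c.png",cv2.resize(p[130:275,165:360,::-1],None,fx=4,fy=4,interpolation=cv2.INTER_CUBIC))
z=W[...,2];O=np.array([.5675,.0565]);X=(W[...,:2]-O)@[.219,.9757];Y=(W[...,:2]-O)@[-.9757,.219]
m=(z>.069)&(z<.076)&(np.hypot(X-.15,Y-.085)<.085)
print(m.sum(),cv2.minAreaRect(np.c_[X[m],Y[m]].astype(np.float32)))
E
```

```text
top z front/mid 0.05680307467208601 0.05855240176579475 x 0.060320679207700456 [ 0.51524654 -0.02531259  0.23601696] [-0.11029189 -0.25165252 -0.25568143]
peg 0.14761031228854296 0.027724915295079408 angle 1.5290975234149224 18
plane slope [0.00162105 0.00027512] z at x=60: 0.05682258866903493 res 0.0022014583312304995 2218
batten z nan 0 X 0
161 ((0.14828500151634216, 0.05459042638540268), (0.07908276468515396, 0.01830773428082466), 89.1316146850586)
```

View pics/t3c.png

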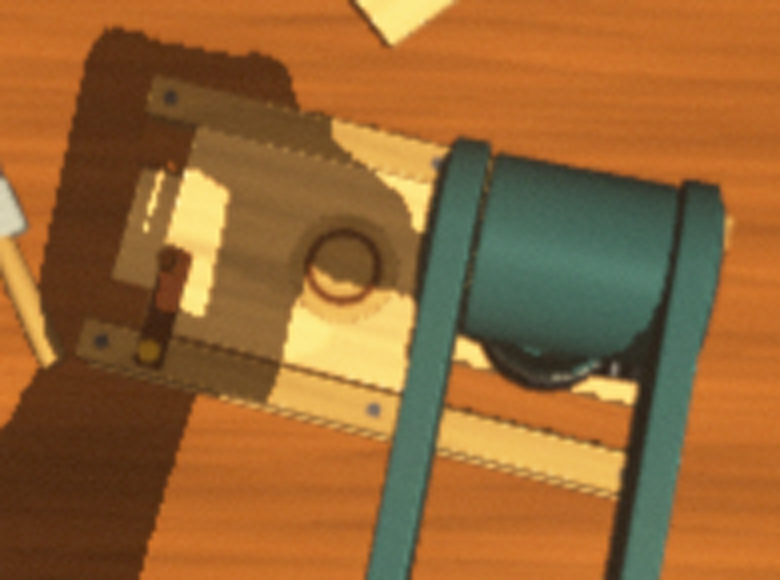

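The button lies square across the board (170,300), at about 1.53 rad. The board is flat and the tool is clear, tips about 16 cm above the bench.

```bash
python3 -c "
from plant import manip
print(manip.hand_in(), manip.read_state()['time_s'])"
```

```text
the job is handed in; nothing more can be done
the job is handed in; nothing more can be done
```

The board is in its locating notches and the turn-button lies square across it. I handed the job in after about 17 s of arm time; no verdict was reported.

**How it was done:** With the jaws shut I pushed the board by its rear edge, about 76 mm along the rails, until it dropped. I then pushed the peg round an arc about the pivot from its outer side and moved away. The forces I read after each move peaked at about 7 N.

**Last checks, from the top camera:**

| Check | Measured | Required |
|---|---|---|
| Board position along the rails | x ≈ 60.3 mm | 54 to 66 mm |
| Board top height | about 56.8 mm | 57 mm (flush with the fences) |
| Board tilt | under 0.003 rad | under 0.03 rad |
| Button angle | about 1.53 rad from the peg, about 1.55 rad from the bar | above 1.35 rad |

- **Robot clear:** the fingertips were about 16 cm above the bench and no outside force showed.
- **Disagreement:** the top and wrist cameras differed by 2 to 4 mm on where the cradle and peg were. I used the mean for the peg push.
- **Not checked:** the batten was hidden under the arm in the last picture, though an earlier one showed it at its seated height. I did not measure the block, bottle, brush and screwdriver again, but nothing came near them.

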